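Stand the fallen spice jar back in its rack

ROBOT

A 6-joint arm with a two-finger parallel gripper is mounted at the origin on a cart in front of the work surface, level with it; the furniture and walls round the work are solid. World frame = base frame: x ahead of the robot, y to its left, z up, the work surface at z = 0. Lengths are in mm, angles in degrees, forces in N, time in s.
With the tool pointing down it reaches from about 350 to 850 mm from the base axis. Payload 8.1 kg.
Tool frame: the origin (TCP) lies midway between the tips of the shut fingers; the grasp point (between the pads) lies 19 mm behind it; z points along the fingers, y is the line along which they close (so a half turn about z gives the same grasp; the last joint's range is limited). The gripper opens to 85 mm and grips with 20 to 120 N. Pads are 22 mm wide; open, the fingers measure 114 mm over their backs; the gripper's body (76 mm by 85 mm) begins 54 mm behind the grasp point. The pads swing forward as they close: fully open they stand 13 mm farther back than shut.
Start: joints at [-71.528, 7.471, 85.268, -0, 87.261, -4.893], TCP at [237.974, -550.793, 210.192] pointing down, gripper open.
Joint ranges: [-169.43, 169.43], [-51.17, 129.36], [1.28, 143.12], [-76.62, 256.62], [0, 156.53], [-152.29, 152.29]. Speed limits (degrees/s): [136.94, 136.94, 159.86, 180, 180, 180].

INTERFACE

Orientations are given as [roll, pitch, yaw] about the fixed x, y, z axes, in that order (R = Rz(yaw) Ry(pitch) Rx(roll)).
In Python, from bench import sense, snapshot, camera_params, hand_in, masks_of, pinpoint gives the robot as it stands.
- The arm moves only by the tool step_arm, never from a script. Its argument "targets" is a list of rows, each an object with "angular": the turn, a rotation vector about the tool's x, y, z scaled (see below), a list of three; "dp": the shift along the tool's x, y, z scaled (see below), a list of three; "fingers": the closure, from 0 (fully open) to 1 (shut). A call has exactly 8 rows; each row is the pose to reach, as a shift and turn from the pose commanded when the call began, along the tool's axes at that moment, turning the shorter way round; what a row does not reach only later rows make up. The controller multiplies each number of a shift by 0.2 m and each number of a turn by 180 degrees. A row lasts 1/8 s, in which the tool goes at most 62.5 mm and 10.7 degrees, less where a joint would pass 70% of its speed; a pose out of reach is approached as far as the arm can. A call with a number of a shift or a turn outside -1 to 1 is refused whole. A call with a gripper value outside its range is refused whole. The fingers move at their own pace and stop on an object; "newtons" is the grip in N (left out, the last holds). Time passes only in rows, so rows that repeat a pose let the fingers close, or fill a call up. It gives the time, the measured TCP pose, the force, the opening and the grip force at its end, in the units of the state.
- sense(): the state, without advancing time (a new reading comes with each control period).
- snapshot(name): name is "scene" or "top"; returns the picture (420x560x3 uint8, blue, green, red); there is no depth.
- camera_params(name): a dict with "vfov" (degrees; the focal length in pixels is half the picture's height over the tangent of half this angle, whatever the lens; pixels are square), "cx", "cy" (the principal point, pixels), "D" ([k1, k2, p1, p2, k3] as OpenCV has them; the pictures are not rectified), "R" (3x3) and "t" (3): a world point X has camera coordinates R X + t. Camera axes: x right, y down, z forward; pixel columns grow to the right and rows downward; lengths in mm; the calibration is good to about 2 mm. A picture is of the moment at which its call begins. camera_params takes no time and is no camera call.
- hand_in(): hands the job in; it is judged then, once.
Trained networks look in the newest picture that a camera, given by its name, has taken for a name from the list of things; names that differ only in an ending like _2 or _b are one class to them, and where a whole thing is asked for, a point or a joint stands for the part that bears it (a point fixed in the world has none). Each returns a list of dicts, best first, with "conf" (0 to 1); they miss things now and then, are a little off and sometimes report something else, mostly with a low value. They report only what shows in the picture. A call takes as long as a camera call. They do not tell look-alikes from the thing itself.
- masks_of(camera, label): "pixels" (420x560 bool, what is visible of it) and "at" ([column, row] in pixels, amid what is visible of it).
- pinpoint(camera, label): "at" ([column, row] in pixels: a listed point, or the origin of a listed thing).
The state is a dict: "time": time; "joint_pos": joint angles; "qd": joint speeds; "joint_efforts": joint torques, N m; "tool_pos": TCP position; "tcp_rot": TCP orientation; "ft_force": force on the tool from outside, world axes, zero at the start; "wrist_torque": the same for the moment, N m; "finger_gap": finger opening in mm; "grip_force": force on a finger pad.
Only numpy, scipy, OpenCV 4.12 (cv2) and the standard library are available. Lean on these libraries where they do the work, as an engineer would, in place of code of your own. Each camera call takes 0.05 s, during which the arm holds its last target. There are 200 camera calls.

TASK

One spice jar has been knocked over on the worktop. Stand it upright, lid up, on the empty cork pad of the wooden spice rack, its base wholly on the pad and its side touching the rack's back slat. Be gentle with the jar and the rack, and leave the jar already standing there and the other things on the worktop alone.

Things in the scene. Friction and masses are not known exactly. Their poses are not given: they have to be found in the camera images.
- fallen_jar: The toppled spice jar, dark lid: a cylinder 41 mm in diameter all along (lid 0.6 mm slimmer), 105 mm long, 0.08 to 0.15 kg. It lies on its side on the worktop (it can roll), lid to the right or towards the robot's right. Origin: centre of its base; z runs along the jar from base to lid, so it points up when righted. It can be gripped across its diameter anywhere along its length.
- rack: Fixed wooden rack, open to front and top. Origin: centre of its underside, on the worktop; x to its back, y along it (left from the front), z up. Base board 80 mm deep, 300 long, 12 thick. Behind it two full-length slats, front faces at x = +30 mm: 82 to 106 and 160 to 184 mm above the worktop, open between and below; a 14 mm post at each end (190 mm). End cheeks at y = +-146 mm, 32 mm high.
- pad: Fixed cork pad marking the empty place, in the left or right half of the rack: 48 mm (x) by 70 mm (y), 3 mm thick, axes as the rack's. Origin: centre of its underside, on the board; its top is 15 mm above the worktop. Its centre is at x = +5 mm in the rack's frame: a jar touching the slat has its axis 4.6 mm behind it. The upper slat leaves no room there for a gripper pointing straight down.
- standing_jar: Spice jar of the same shape (41 mm diameter, 105 mm tall, dark lid) that stands loose in the other half of the rack, its axis 120 mm from the pad's centre; leave it. Origin at the centre of its base, z up.
- egg_timer: Bystander: round kitchen timer, 62 mm in diameter, 60 mm tall, left of the work; origin under its centre.
- candle: Bystander: tea light, 38 mm in diameter, 15 mm tall, left of the rack; origin under its centre.
- tin: Bystander: flat round tin, 86 mm in diameter, 40 mm tall, right of the work; origin under its centre.
- coaster: Bystander: round wooden coaster, 90 mm in diameter, 8 mm thick, at the right; origin under its centre.
- teaspoon: Bystander: teaspoon, 133 mm long, 13 mm high, near the front edge at the right; origin under its centre.
There are look-alikes about, which are no part of the job. Leave any orange or yellow look-alike of the fallen_jar alone.

How it is judged (in metres and radians):
At the end, for the whole second after the job is handed in: The fallen jar stands upright (within 3 degrees), lid up, at rest and released on the cork pad, its axis within 14.5 mm of the pad's centre line along the rack (base wholly on the pad) and its side within 3 mm of the lower back slat (angle between fallen_jar's own z axis and vertical below 0.05 rad and x of fallen_jar in the frame of rack between 0.0066 and 0.013 m and y of fallen_jar in the frame of pad between -0.0145 and 0.0145 m and z of fallen_jar in the frame of pad between 0 and 0.006 m and linear speed of fallen_jar below 0.01 m/s and angular speed of fallen_jar below 0.1 rad/s); the robot touches nothing.
It fails at once if the jar is set down on the pad or pushed against the rack with more than 35 N (contact force between fallen_jar and rack above 35 N or contact force between fallen_jar and pad above 35 N).
It fails at once if the robot presses on the rack or its pad with more than 35 N (contact force between any of the fingers, the arm and rack above 35 N or contact force between the fingers and pad above 35 N).
It fails at once if the jar already standing in the rack is shifted by more than 15 mm or tipped (distance of standing_jar from where it was at the start of the episode above 0.015 m or angle between standing_jar's own z axis and vertical above 0.2 rad).
It fails at once if another thing on the worktop is shifted by more than 20 mm (distance of any of egg_timer, candle, tin, coaster, teaspoon from where it was at the start of the episode above 0.02 m).
It also fails if it takes over 48 s, if anything falls off the work surface, if the arm or the gripper's body presses on something with over 40 N, if the wrist force passes 120 N, or if a joint passes its speed limit or range.

## Working session

There is one attempt and no reset: what is moved stays moved. The work goes in short steps, Python scripts to look and compute and a tool call to move; the robot and the scene stay as the last step left them, time stands still between calls to the robot, and variables do not carry over. Pictures are saved under pics/ and viewed, at most 10 in all, crops included, and the job is handed in when it is done.

Besides the shell and the picture viewer there is one more tool, called after "Emit:" as name(argument=value, ...), one argument or row to a line, values as JSON. step_arm: Moves the arm, as the interface text tells. Its arguments: {"type":"object","properties":{"targets":{"type":"array","items":{"type":"object","properties":{"angular":{"type":"array","items":{"type":"number","minimum":-1,"maximum":1}},"dp":{"type":"array","items":{"type":"number","minimum":-1,"maximum":1}},"fingers":{"type":"number"}}}},"newtons":{"type":"number"}},"required":["targets"]}

```bash
mkdir -p pics
cat > h.py <<'E'
import numpy as np, cv2
from bench import *
def cam(n):
    p=camera_params(n); f=210/np.tan(np.radians(p["vfov"])/2)
    K=np.array([[f,0,p["cx"]],[0,f,p["cy"]],[0,0,1.]])
    return K,np.array(p["D"],float),np.array(p["R"],float),np.array(p["t"],float)
def ray(n,uv):
    K,D,R,t=cam(n); q=cv2.undistortPoints(np.array(uv,float).reshape(-1,1,2),K,D).reshape(-1,2)
    d=np.c_[q,np.ones(len(q))]@R; return -R.T@t,d
def atz(n,uv,z):
    c,d=ray(n,uv); return c+d*((z-c[2])/d[:,2])[:,None]
def proj(n,X):
    K,D,R,t=cam(n); return cv2.projectPoints(np.array(X,float).reshape(-1,1,3),cv2.Rodrigues(R)[0],t,K,D)[0].reshape(-1,2)
E
python3 - <<'E'
from h import *
np.set_printoptions(precision=1,suppress=True)
ims=[]
for n in("top","scene"):
    im=snapshot(n); cv2.imwrite(f"pics/{n}0.png",im)
    K,D,R,t=cam(n); print(n,-R.T@t,R[2],K[0,0],D)
    for l in("fallen_jar","rack","pad","standing_jar","egg_timer","candle","tin","coaster","teaspoon"):
        P=pinpoint(n,l); M=masks_of(n,l)
        z=12 if l=="pad" else 15 if l=="standing_jar" else 0
        for p in P[:3]: print(" ",l,"pin",np.array(p["at"]),round(p["conf"],2),atz(n,p["at"],z)[0])
        for m in M[:3]: print(" ",l,"mask",np.array(m["at"]),round(m["conf"],2),m["pixels"].sum())
print(sense()["time"])
E
```

```text
top [ 402.5  -26.1 1096.3] [ 0.1 -0.  -1. ] 426.8974030751836 [-0.  0.  0.  0.  0.]
  fallen_jar pin [343.4 231.2] 0.96 [ 499.3 -212.7    0. ]
  fallen_jar pin [395.  158.5] 0.87 [ 696.3 -348.9    0. ]
  fallen_jar pin [239.  245.5] 0.66 [454.9  55.    0. ]
  fallen_jar mask [324.6 235. ] 0.94 686
  fallen_jar mask [256.3 250.1] 0.71 683
  rack pin [277.2 169.3] 0.91 [657.3 -37.5   0. ]
  rack mask [279.9 159. ] 0.84 4424
  rack mask [253.3 168. ] 0.71 418
  rack mask [256.1 253.2] 0.25 644
  pad pin [253.3 168.2] 0.81 [655.6  24.7  12. ]
  pad pin [351.5 288.6] 0.47 [ 354.2 -232.3   12. ]
  pad mask [254.2 168.6] 0.72 478
  standing_jar pin [298.9 166.8] 0.78 [662.1 -93.5  15. ]
  standing_jar mask [300.  160.7] 0.8 392
  egg_timer pin [159.  237.9] 0.6 [468.3 261.7   0. ]
  egg_timer mask [156.  233.4] 0.57 525
  candle pin [183.6 211.2] 0.56 [539.3 202.    0. ]
  candle pin [160.1 237.3] 0.49 [469.9 259.    0. ]
  candle mask [182.6 211.2] 0.67 187
  tin pin [383.4 211.1] 0.87 [ 554.7 -316.9    0. ]
  tin mask [385.7 213.3] 0.56 1074
  coaster pin [378.1 249.9] 0.65 [ 453.6 -302.7
[... 742 characters left out ...]
.9  15. ]
  standing_jar mask [247.2 163.5] 0.59 663
  egg_timer pin [214.1 318.4] 0.92 [475.8 259.    0. ]
  egg_timer mask [211.1 312.3] 0.74 972
  candle pin [209.8 287.2] 0.53 [532.6 205.5  -0. ]
  candle mask [210.6 286.9] 0.83 260
  tin pin [330.4 155.2] 0.91 [ 552.9 -319.3    0. ]
  tin mask [332.8 149.1] 0.9 864
  coaster pin [360.6 172. ] 0.72 [ 452.  -305.6    0. ]
  coaster mask [359.4 172.5] 0.89 674
  coaster mask [213.8 312.4] 0.36 971
  teaspoon pin [383.4 200.1] 0.53 [ 354.5 -244.4    0. ]
  teaspoon pin [214.  317.3] 0.42 [477.6 257.2   0. ]
  teaspoon pin [276.7 250.5] 0.23 [476.7  41.7   0. ]
  teaspoon mask [378.7 196.2] 0.72 186
  teaspoon mask [330.  151.7] 0.66 864
1.9
```

View pics/top0.png

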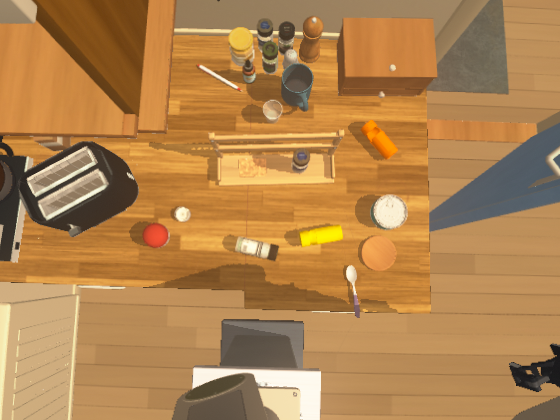

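View pics/scene0.png

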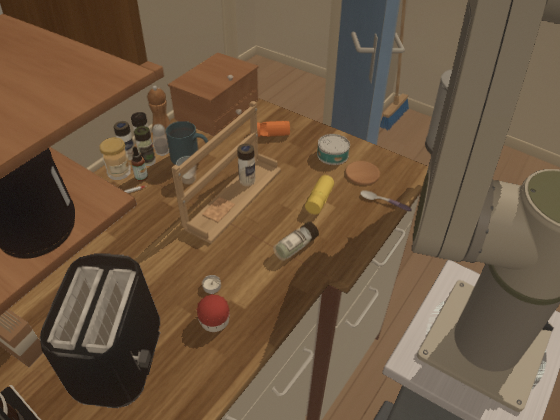

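Three candidates: yellow cylinder (top 322,235), orange one (top 380,140), and the labelled glass jar with a dark lid (top 257,248). The labelled one fits the description; the other two are the coloured look-alikes. I'll confirm with a crop and fit the models to the masks.

```bash
cat >> h.py <<'E'
S=4
def hullmask(n,parts):
    m=np.zeros((420*S,560*S),np.uint8)
    for X in parts:
        p=(proj(n,X)+.5)*S-.5
        cv2.fillConvexPoly(m,cv2.convexHull(np.round(p).astype(np.int32)),1)
    return cv2.resize(m.astype(np.float32),(560,420),interpolation=cv2.INTER_AREA)
def box(x0,x1,y0,y1,z0,z1): return np.array([[x,y,z] for x in(x0,x1) for y in(y0,y1) for z in(z0,z1)],float)
def rz(a): c,s=np.cos(a),np.sin(a); return np.array([[c,-s,0],[s,c,0],[0,0,1]])
RACK=[box(-40,40,-150,150,0,12),box(30,44,-150,150,82,106),box(30,44,-150,150,160,184),box(30,44,-150,-136,0,190),box(30,44,136,150,0,190),box(-40,40,-150,-142,0,32),box(-40,40,142,150,0,32)]
def rackparts(v): return [b@rz(v[2]).T+[v[0],v[1],0] for b in RACK]
a=np.linspace(0,2*np.pi,40,endpoint=False)
def jarparts(v):  # base centre x,y, yaw of axis, lying
    c=np.array([(l,20.5*np.cos(t),20.5+20.5*np.sin(t)) for l in(0,105) for t in a])
    return [c@rz(v[2]).T+[v[0],v[1],0]]
def fit(ms,parts,v0,ign={}):
    from scipy.optimize import minimize
    def cost(u):
        v=[u[0],u[1],u[2]/100]; e=0
        for n,m in ms.items():
            r=hullmask(n,parts(v)); k=~ign[n] if n in ign else np.ones_like(m)
            e+=1-np.minimum(r,m)[k].sum()/np.maximum(r,m)[k].sum()
        return e
    u0=np.array([v0[0],v0[1],v0[2]*100]); sx=np.vstack([u0]+[u0+d for d in np.diag([12,12,10.])])
    r=minimize(cost,u0,method="Nelder-Mead",options=dict(initial_simplex=sx,xatol=.1,fatol=1e-4)); return r.x/[1,1,100],r.fun
E
python3 - <<'E'
from h import *
np.set_printoptions(precision=3,suppress=True)
J={};Rm={};ig={}
for n,uv in(("top",(257,248)),("scene",(297,240))):
    snapshot(n)
    J[n]=next(m["pixels"] for m in masks_of(n,"fallen_jar") if np.hypot(*(np.array(m["at"])-uv))<15)
    Rm[n]=masks_of(n,"rack")[0]["pixels"]
    s=masks_of(n,"standing_jar")[0]["pixels"]
    ig[n]=cv2.dilate(s.astype(np.uint8),np.ones((5,5)))>0
    P=[m["pixels"] for m in masks_of(n,"pad") if m["conf"]>.5]
    if P: ig[n]|=P[0]
jv=[]
for k in(J,{"top":J["top"]},{"scene":J["scene"]}): print("jar",fit(k,jarparts,[460,52,-1.7]))
for k in(Rm,{"top":Rm["top"]},{"scene":Rm["scene"]}): print("rack",fit(k,rackparts,[658,-36,0],ig))
jv=fit(J,jarparts,[460,52,-1.7])[0]; rv=fit(Rm,rackparts,[658,-36,0],ig)[0]
ims=[]
for n,(u,v) in(("top",(265,200)),("scene",(255,200))):
    im=cv2.resize(snapshot(n),None,fx=4,fy=4,interpolation=cv2.INTER_CUBIC)
    for X in rackparts(rv)+jarparts(jv):
        h=cv2.convexHull(np.round((proj(n,X)+.5)*4).astype(np.int32)); cv2.polylines(im,[h],True,(0,255,0),1)
    for yp in(60,-60):
        for b in (box(-19,29,yp-35,yp+35,15,15),):
            h=cv2.convexHull(np.round((proj(n,b@rz(rv[2]).T+[rv[0],rv[1],0])+.5)*4).astype(np.int32)); cv2.polylines(im,[h],True,(255,0,255),1)
    ims.append(im[v*4-300:v*4+300,u*4-260:u*4+260])
o=np.hstack(ims); cv2.imwrite("pics/fit.png",cv2.resize(o,(800,int(600*800/o.shape[1]))))
print(sense()["time"], sense()["tcp_rot"],sense()["finger_gap"])
E
```

```text
jar (array([460.683,  60.124,  -1.783]), np.float64(0.12480723857879639))
jar (array([461.384,  60.538,  -1.785]), np.float64(0.05344921350479126))
jar (array([460.748,  58.926,  -1.794]), np.float64(0.06210160255432129))
rack (array([655.307, -33.436,   0.066]), np.float64(0.34844279289245605))
rack (array([654.508, -32.634,   0.053]), np.float64(0.14209675788879395))
rack (array([657.141, -35.048,   0.069]), np.float64(0.19683343172073364))Traceback (most recent call last):
  File "<stdin>", line 15, in <module>
  File "h.py", line 38, in fit
    r=minimize(cost,u0,method="Nelder-Mead",options=dict(initial_simplex=sx,xatol=.1,fatol=1e-4)); return r.x/[1,1,100],r.fun
    res = _minimize_neldermead(fun, x0, args, callback, bounds=bounds,
                               **options)
    fxc = func(xc)
    fx = function(np.copy(x), *(wrapper_args + args))
  File "h.py", line 34, in cost
    r=hullmask(n,parts(v)); k=~ign[n] if n in ign else np.ones_like(m)
  File "h.py", line 18, in hullmask
    p=(proj(n,X)+.5)*S-.5
       ~~~~^^^^^
  File "h.py", line 13, in proj
    K,D,R,t=cam(n); return cv2.projectPoints(np.array(X,float).reshape(-1,1,3),cv2.Rodrigues(R)[0],t,K,D)[0].reshape(-1,2)
            ~~~^^^
  File "h.py", line 4, in cam
    p=camera_params(n); f=210/np.tan(np.radians(p["vfov"])/2)
ValueError: time passes only in moves, steps and waits
```

```bash
sed -i 's/^def cam(n):/import functools\n@functools.lru_cache\ndef cam(n):/' h.py
cat >> h.py <<'E'
from scipy.spatial.transform import Rotation as Ro
def now():
    s=sense(); r=Ro.from_euler("xyz",s["tcp_rot"],degrees=True); return np.array(s["tool_pos"]),r,s
def move(p,R):
    """dp, angular (scaled) from present pose to world pose (p, R matrix or None)"""
    P,r,s=now(); R=r if R is None else R
    return (r.inv().apply(np.array(p)-P)/200).round(4),(( r.inv()*R).as_rotvec(degrees=True)/180).round(4)
def frame(z,x):
    z=np.array(z,float)/np.linalg.norm(z); x=np.array(x,float); x-=z*(x@z); x/=np.linalg.norm(x)
    return Ro.from_matrix(np.c_[x,np.cross(z,x),z])
E
python3 - <<'E'
from h import *
np.set_printoptions(precision=3,suppress=True)
jv=[461,60,-1.785]; rv=[656,-34,.062]
ims=[]
for n,(u,v) in(("top",(265,200)),("scene",(255,200))):
    im=cv2.resize(cv2.imread(f"pics/{n}0.png"),None,fx=4,fy=4,interpolation=cv2.INTER_CUBIC)
    pp=[box(-19,29,25,95,15,15)@rz(rv[2]).T+[rv[0],rv[1],0]]
    for X in rackparts(rv)+jarparts(jv)+pp:
        h=cv2.convexHull(np.round((proj(n,X)+.5)*4).astype(np.int32)); cv2.polylines(im,[h],True,(0,255,0),1)
    ims.append(im[v*4-300:v*4+300,u*4-260:u*4+260])
o=np.hstack(ims); cv2.imwrite("pics/fit.png",cv2.resize(o,(800,int(600*800/o.shape[1]))))
P,r,s=now(); print(s["time"],s["tcp_rot"],r.as_matrix(),s["finger_gap"],s["ft_force"])
E
```

```text
2.4 [-180.       0.002   23.364] [[ 0.918  0.397 -0.   ]
 [ 0.397 -0.918 -0.   ]
 [-0.    -0.    -1.   ]] 85.52383059738457 [-0.409  1.517 -0.214]
```

View pics/fit.png

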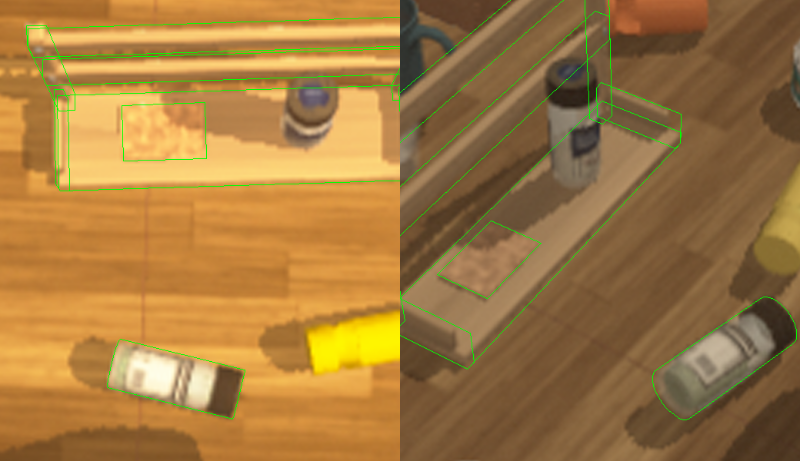

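The fit matches the rack, pad and the labelled dark-lidded jar closely; crop confirms the target (white label, dark lid), at about top (257,248). Planning a 30°-leaning grasp.

```bash
cat > plan.py <<'E'
from h import *
np.set_printoptions(precision=4,suppress=True)
d=np.array([np.cos(-1.785),np.sin(-1.785),0]); up=np.array([0,0,1.])
t=np.radians(30); z=-d*np.sin(t)-up*np.cos(t); x=-d*np.cos(t)+up*np.sin(t)
RP=frame(z,x); G=np.array([461,60,20.5])+56*d; TP=G+18*z
yw=.062; f=np.array([np.cos(yw),np.sin(yw),0]); l=np.array([-f[1],f[0],0])
z2=f*np.cos(t)-up*np.sin(t); x2=-f*np.sin(t)-up*np.cos(t)
RF=frame(z2,x2); A=np.array([656,-34,0])+f*9.5+l*60   # jar axis goal
TF=A+up*(15+56)+18*z2
E
python3 - <<'E'
from plan import *
print(TP,TF, now()[0])
print("pre",move(TP-120*z,RP))
E
```

```text
[451.0092  14.0741   4.9115] [677.3226  27.4392  62.    ] [ 237.9548 -550.8034  210.1949]
pre (array([ 1.9232, -1.9265,  0.5067]), array([ 0.079 ,  0.1539, -0.2949]))
```

Emit:
step_arm(
  targets=[
    {"dp": [0.2, -0.2, 0], "angular": [0, 0, 0], "fingers": 0},
    {"dp": [0.4, -0.4, 0], "angular": [0, 0, -0.02], "fingers": 0},
    {"dp": [0.6, -0.6, 0], "angular": [0, 0, -0.05], "fingers": 0},
    {"dp": [0.8, -0.8, 0], "angular": [0, 0, -0.1], "fingers": 0},
    {"dp": [0.97, -0.97, 0], "angular": [0, 0, -0.15], "fingers": 0},
    {"dp": [0.97, -0.97, 0], "angular": [0, 0, -0.2], "fingers": 0},
    {"dp": [0.97, -0.97, 0], "angular": [0, 0, -0.25], "fingers": 0},
    {"dp": [0.97, -0.97, 0], "angular": [0, 0, -0.3], "fingers": 0},
  ],
  newtons=40,
)

```text
time: 3.4
tool_pos: [339.3, -295.6, 210.4]
tcp_rot: [180.0, 0.0, 77.7]
ft_force: [0.1, 0.5, 0.0]
finger_gap: 85.2
grip_force: 0.0
```

```bash
python3 -c "
from plan import *
print(now()[2]['joint_pos'],now()[0],now()[1].as_euler('xyz',degrees=True)); print(move(TP-120*z,RP))"
```

```text
[-47.5922 -16.4913 107.9532  -0.0005  88.5065 -35.2877] [ 339.3174 -295.584   210.4184] [179.9744   0.0187  77.6956]
(array([1.3319, 0.2156, 0.5076]), array([ 0.0002,  0.1668, -0.0001]))
```

Emit:
step_arm(
  targets=[
    {"dp": [0.2, 0.04, 0.05], "angular": [0, 0.02, 0], "fingers": 0},
    {"dp": [0.4, 0.08, 0.1], "angular": [0, 0.04, 0], "fingers": 0},
    {"dp": [0.6, 0.12, 0.15], "angular": [0, 0.07, 0], "fingers": 0},
    {"dp": [0.8, 0.16, 0.2], "angular": [0, 0.1, 0], "fingers": 0},
    {"dp": [1, 0.2, 0.25], "angular": [0, 0.13, 0], "fingers": 0},
    {"dp": [1, 0.2156, 0.25], "angular": [0.0002, 0.1668, 0], "fingers": 0},
    {"dp": [1, 0.2156, 0.25], "angular": [0.0002, 0.1668, 0], "fingers": 0},
    {"dp": [1, 0.2156, 0.25], "angular": [0.0002, 0.1668, 0], "fingers": 0},
  ],
)

```text
time: 4.4
tool_pos: [425.0, -110.6, 160.3]
tcp_rot: [-180.0, -29.9, 77.3]
ft_force: [0.1, 0.4, 0.4]
finger_gap: 85.3
grip_force: 0.0
```

```bash
python3 -c "
from plan import *
print(now()[2]['joint_pos'],now()[0],now()[1].as_euler('xyz',degrees=True)); print(move(TP-120*z,RP),move(TP,RP))"
```

```text
[-43.9682  -6.3277 109.9338  25.2223  92.7602 -33.733 ] [ 424.9508 -110.5598  160.3486] [-179.9586  -29.8968   77.3062]
(array([ 0.1634, -0.0073,  0.3911]), array([ 0.0009,  0.0006, -0.002 ])) (array([ 0.1645, -0.0091,  0.9911]), array([ 0.0009,  0.0006, -0.002 ]))
```

Emit:
step_arm(
  targets=[
    {"dp": [0.16, -0.008, 0.2], "angular": [0.001, 0, -0.002], "fingers": 0},
    {"dp": [0.164, -0.008, 0.39], "angular": [0.001, 0, -0.002], "fingers": 0},
    {"dp": [0.164, -0.008, 0.55], "angular": [0.001, 0, -0.002], "fingers": 0},
    {"dp": [0.164, -0.008, 0.7], "angular": [0.001, 0, -0.002], "fingers": 0},
    {"dp": [0.164, -0.009, 0.85], "angular": [0.001, 0, -0.002], "fingers": 0},
    {"dp": [0.164, -0.009, 0.93], "angular": [0.001, 0, -0.002], "fingers": 0},
    {"dp": [0.164, -0.009, 0.99], "angular": [0.001, 0, -0.002], "fingers": 0},
    {"dp": [0.164, -0.009, 0.99], "angular": [0.001, 0, -0.002], "fingers": 0},
  ],
)

```text
time: 5.4
tool_pos: [450.9, 15.0, 5.1]
tcp_rot: [-180.0, -30.0, 77.8]
ft_force: [-0.4, -0.2, 0.1]
finger_gap: 85.6
grip_force: 0.0
```

Run:
```python
from plan import *
im=snapshot("scene"); cv2.imwrite("pics/a.png",cv2.resize(im[120:340,180:440],None,fx=3,fy=2.7)); print(now()[0],move(TP,RP),now()[2]["joint_pos"])
```

```text
[451.3021  14.5207   5.6219] (array([-0.0039, -0.001 ,  0.0018]), array([-0.0001, -0.    ,  0.0004])) [-29.5802   1.1777 121.0612  30.4512  70.3701 -31.0338]
```

View pics/a.png

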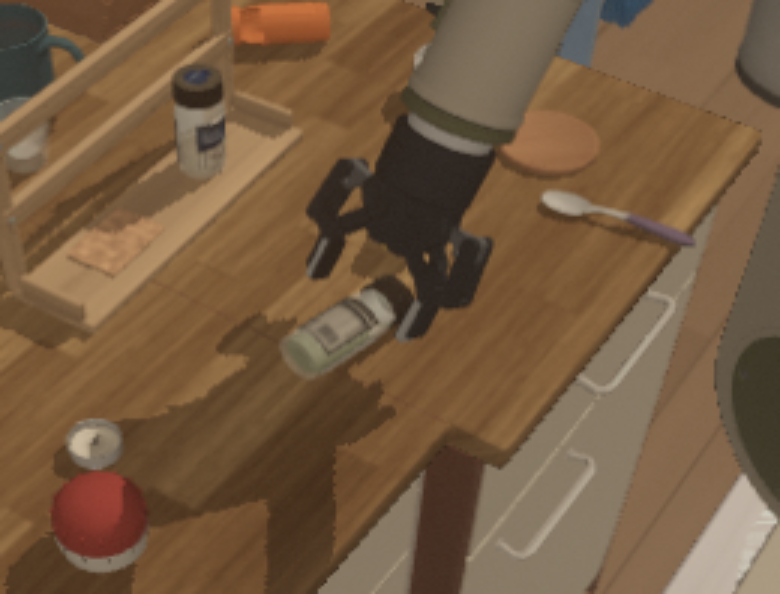

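The jar (crop ~345,330) sits between the two open fingers (320,260 and 415,320). Close now.

Emit:
step_arm(
  targets=[
    {"fingers": 0.3, "dp": [0, 0, 0], "angular": [0, 0, 0]},
    {"fingers": 0.5, "dp": [0, 0, 0], "angular": [0, 0, 0]},
    {"fingers": 1, "dp": [0, 0, 0], "angular": [0, 0, 0]},
    {"fingers": 1, "dp": [0, 0, 0], "angular": [0, 0, 0]},
    {"fingers": 1, "dp": [0, 0, 0], "angular": [0, 0, 0]},
    {"fingers": 1, "dp": [0, 0, 0], "angular": [0, 0, 0]},
    {"fingers": 1, "dp": [0, 0, 0], "angular": [0, 0, 0]},
    {"fingers": 1, "dp": [0, 0, 0], "angular": [0, 0, 0]},
  ],
  newtons=40,
)

```text
time: 6.45
tool_pos: [451.4, 14.2, 6.0]
tcp_rot: [179.9, -30.0, 77.8]
ft_force: [-3.8, -2.6, 6.2]
finger_gap: 37.7
grip_force: 39.2
```

Emit:
step_arm(
  targets=[
    {"fingers": 1, "dp": [0.01, 0, -0.017], "angular": [0, 0, 0]},
    {"fingers": 1, "dp": [0.03, 0, -0.05], "angular": [0, 0, 0]},
    {"fingers": 1, "dp": [0.08, 0, -0.14], "angular": [0, 0, 0]},
    {"fingers": 1, "dp": [0.14, 0, -0.24], "angular": [0, 0, 0]},
    {"fingers": 1, "dp": [0.2, 0, -0.35], "angular": [0, 0, 0]},
    {"fingers": 1, "dp": [0.28, 0, -0.48], "angular": [0, 0, 0]},
    {"fingers": 1, "dp": [0.35, 0, -0.6], "angular": [0, 0, 0]},
    {"fingers": 1, "dp": [0.4, 0, -0.69], "angular": [0, 0, 0]},
  ],
)

```text
time: 7.45
tool_pos: [451.3, 14.9, 166.4]
tcp_rot: [179.9, -30.0, 77.8]
ft_force: [-0.3, 0.4, -0.7]
finger_gap: 37.8
grip_force: 40.1
```

Run:
```python
from plan import *
im=snapshot("scene"); cv2.imwrite("pics/b.png",cv2.resize(im[60:320,180:460],None,fx=2.8,fy=2.3)); P,r,s=now(); print(P,s["joint_pos"],s["finger_gap"],s["ft_force"])
# waypoint: jar righted at (480,10), tool then pointing -d rotated; intermediate rotation 90 about tool y
```

```text
[452.5093  14.3925 168.9996] [-29.5498 -13.5575 115.3748  28.5793  87.9703 -20.9329] 37.662629562626684 [ 1.9955 -0.598   2.1367]
```

View pics/b.png

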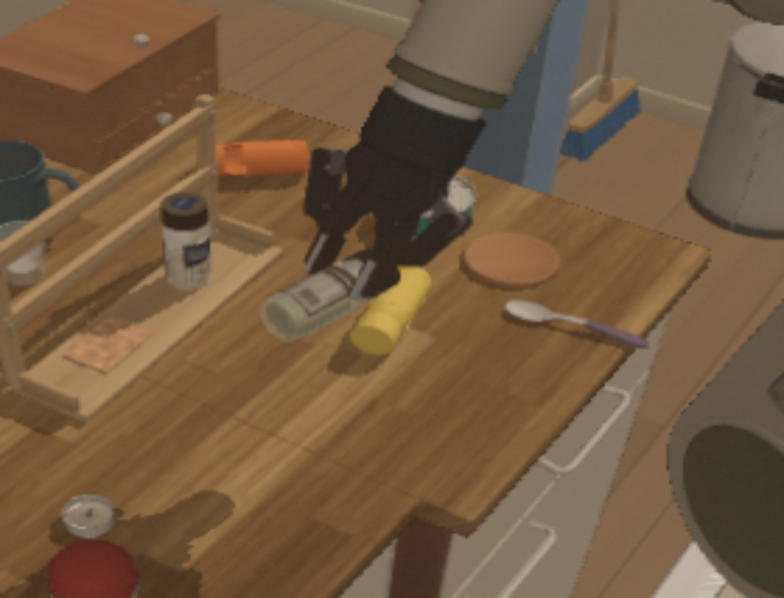

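```bash
python3 -c "
from plan import *
print(TF-f*110+up*110, move(TF-f*110+up*110,RF))"
```

```text
[567.534   20.6236 172.    ] (array([0.138 , 0.5556, 0.0652]), array([-0.1631, -0.3381, -0.6125]))
```

Emit:
step_arm(
  targets=[
    {"fingers": 1, "dp": [0.009, 0.035, 0.004], "angular": [-0.01, -0.021, -0.038]},
    {"fingers": 1, "dp": [0.017, 0.07, 0.008], "angular": [-0.02, -0.042, -0.077]},
    {"fingers": 1, "dp": [0.026, 0.104, 0.012], "angular": [-0.031, -0.063, -0.115]},
    {"fingers": 1, "dp": [0.035, 0.139, 0.016], "angular": [-0.041, -0.085, -0.153]},
    {"fingers": 1, "dp": [0.043, 0.174, 0.02], "angular": [-0.051, -0.106, -0.191]},
    {"fingers": 1, "dp": [0.052, 0.208, 0.024], "angular": [-0.061, -0.127, -0.23]},
    {"fingers": 1, "dp": [0.06, 0.243, 0.028], "angular": [-0.071, -0.148, -0.268]},
    {"fingers": 1, "dp": [0.069, 0.278, 0.033], "angular": [-0.082, -0.169, -0.306]},
  ],
)

```text
time: 8.5
tool_pos: [508.6, 18.4, 165.6]
tcp_rot: [155.9, 13.8, 124.8]
ft_force: [-0.2, -0.6, -0.9]
finger_gap: 37.4
grip_force: 40.1
```

```bash
python3 -c "
from plan import *
print(now()[2]['joint_pos'], move(TF-f*110+up*110,RF))"
```

```text
[ -9.2935 -36.3592 131.1361   8.5399  58.8996 -49.7203] (array([-0.1618,  0.2241,  0.1076]), array([-0.0814, -0.1697, -0.3057]))
```

Emit:
step_arm(
  targets=[
    {"fingers": 1, "dp": [-0.04, 0.056, 0.027], "angular": [-0.01, -0.021, -0.038]},
    {"fingers": 1, "dp": [-0.081, 0.112, 0.054], "angular": [-0.02, -0.042, -0.077]},
    {"fingers": 1, "dp": [-0.12, 0.168, 0.08], "angular": [-0.031, -0.063, -0.115]},
    {"fingers": 1, "dp": [-0.162, 0.224, 0.108], "angular": [-0.041, -0.085, -0.153]},
    {"fingers": 1, "dp": [-0.162, 0.224, 0.108], "angular": [-0.051, -0.106, -0.191]},
    {"fingers": 1, "dp": [-0.162, 0.224, 0.108], "angular": [-0.061, -0.127, -0.23]},
    {"fingers": 1, "dp": [-0.162, 0.224, 0.108], "angular": [-0.0814, -0.1697, -0.3057]},
    {"fingers": 1, "dp": [-0.162, 0.224, 0.108], "angular": [-0.0814, -0.1697, -0.3057]},
  ],
)

```text
time: 9.5
tool_pos: [616.1, 24.7, 183.0]
tcp_rot: [175.6, 55.8, 178.3]
ft_force: [0.4, 1.1, 0.1]
finger_gap: 37.7
grip_force: 40.5
```

Run:
```python
from plan import *
print(now()[2]['joint_pos'], move(TF-f*110+up*110,RF))
for n in("scene","top"):
    im=snapshot(n); np.save("pics/c_%s.npy"%n,im)
a=np.load("pics/c_scene.npy")[60:300,150:410]; b=np.load("pics/c_top.npy")[110:290,180:375]
cv2.imwrite("pics/c.png",np.hstack([cv2.resize(a,(430,397)),cv2.resize(b,(370,397))]))
```

```text
[  -8.9787  -36.8218  143.1245   30.0635   21.0278 -122.5075] (array([ 0.1814, -0.0148, -0.1713]), array([-0.0006, -0.0226, -0.0165]))
```

View pics/c.png

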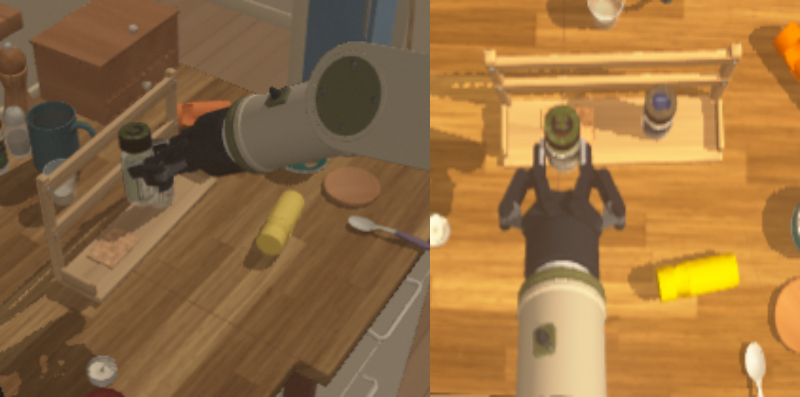

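The jar is upright, lid up, in front of the slats, over the pad's front; elbow is at its range end there, so head down/forward into the reachable zone.

```bash
python3 -c "
from plan import *
print(TF-f*30+up*20, move(TF-f*30+up*20,RF))"
```

```text
[647.3803  25.5804  82.    ] (array([ 0.3254, -0.0204,  0.4119]), array([-0.0008, -0.0232, -0.0172]))
```

Emit:
step_arm(
  targets=[
    {"fingers": 1, "dp": [0.04, -0.002, 0.05], "angular": [0, -0.01, -0.01]},
    {"fingers": 1, "dp": [0.08, -0.005, 0.1], "angular": [-0.001, -0.023, -0.017]},
    {"fingers": 1, "dp": [0.12, -0.008, 0.15], "angular": [-0.001, -0.023, -0.017]},
    {"fingers": 1, "dp": [0.16, -0.01, 0.2], "angular": [-0.001, -0.023, -0.017]},
    {"fingers": 1, "dp": [0.2, -0.012, 0.25], "angular": [-0.001, -0.023, -0.017]},
    {"fingers": 1, "dp": [0.24, -0.015, 0.3], "angular": [-0.001, -0.023, -0.017]},
    {"fingers": 1, "dp": [0.24, -0.015, 0.3], "angular": [-0.001, -0.023, -0.017]},
    {"fingers": 1, "dp": [0.24, -0.015, 0.3], "angular": [-0.001, -0.023, -0.017]},
  ],
)

```text
time: 10.6
tool_pos: [633.9, 36.7, 131.5]
tcp_rot: [-179.2, 58.0, -177.0]
ft_force: [-1.6, -0.8, -0.6]
finger_gap: 38.0
grip_force: 40.5
```

```bash
python3 -c "
from plan import *
print(now()[2]['joint_pos'], move(TF-f*30+up*20,RF), now()[1].as_euler('xyz',degrees=True),RF.as_euler('xyz',degrees=True))"
```

```text
[  -5.0056  -24.626   143.0515   58.1239    7.1217 -152.1963] (array([ 0.1759, -0.0564,  0.1866]), array([-0.0067, -0.0111, -0.0014])) [-179.2341   57.9967 -176.971 ] [ 180.       60.     -176.4477]
```

```bash
cat > kin.py <<'E'
import numpy as np
from scipy.optimize import least_squares
from scipy.spatial.transform import Rotation as Ro
Q=[[-71.528,7.471,85.268,0,87.261,-4.893],[-47.5922,-16.4913,107.9532,0,88.5065,-35.2877],[-43.9682,-6.3277,109.9338,25.2223,92.7602,-33.733],[-29.5802,1.1777,121.0612,30.4512,70.3701,-31.0338],[-29.5498,-13.5575,115.3748,28.5793,87.9703,-20.9329],[-9.2935,-36.3592,131.1361,8.5399,58.8996,-49.7203],[-8.9787,-36.8218,143.1245,30.0635,21.0278,-122.5075],[-5.0056,-24.626,143.0515,58.1239,7.1217,-152.1963]]
P=[[237.97,-550.79,210.19],[339.3174,-295.584,210.4184],[424.95,-110.56,160.35],[451.3,14.52,5.62],[452.5,14.4,169],[508.6,18.4,165.6],[616.1,24.7,183],[633.9,36.7,131.5]]
e=lambda a,x:Ro.from_euler(a,x,degrees=True)
def fk(q,k,s=(1,1)):
    r=e("z",q[0]); p=r.apply([k[0],0,k[1]]); r=r*e("y",q[1]); p=p+r.apply([k[2],k[6],k[3]])
    r=r*e("y",q[2]); p=p+r.apply([k[7],0,k[4]]); r=r*e("z",s[0]*q[3])*e("y",q[4]); p=p+r.apply([k[8],0,k[5]])
    return p,r*e("z",s[1]*q[5]+90)
def fitk(s): 
    return least_squares(lambda k:np.ravel([fk(q,k,s)[0]-p for q,p in zip(Q,P)]),[0,300,0,400,400,250,0,0,0],x_scale=100)
LO=np.array([-169.43,-51.17,1.28,-76.62,0,-152.29]);HI=np.array([169.43,129.36,143.12,256.62,156.53,152.29])
def ik(p,R,k,s,seeds=30,extra=[]):
    rng=np.random.default_rng(0); best=[]
    for q0 in list(extra)+list(rng.uniform(LO*.6,HI*.6,(seeds,6))):
        def c(q):
            pp,r=fk(q,k,s); return np.r_[(pp-p)/10,(r.inv()*R).as_rotvec(degrees=True)/5]
        o=least_squares(c,np.clip(q0,LO+1,HI-1),bounds=(LO,HI),x_scale=30)
        if o.cost<1e-4 and not any(np.abs(o.x-b).max()<3 for b in best): best.append(o.x)
    return best
E
python3 - <<'E'
from kin import *
np.set_printoptions(precision=1,suppress=True)
for s in((1,1),(-1,1),(1,-1),(-1,-1)):
    o=fitk(s); print(s,o.x,np.sqrt(o.fun@o.fun/24))
    for q in(Q[0],Q[5]): print("   ",fk(q,o.x,s)[1].as_euler("xyz",degrees=True))
E
```

```text
(1, 1) [ -0.  318.1   0.  369.1 553.4 385.9  51.2  61.6   0. ] 0.016458002636614733
    [180.    0.   23.4]
    [155.9  13.8 124.8]
(-1, 1) [133.5 303.4  84.7  12.5 347.8 101.6 175.9   9.6  79.3] 66.40968350037599
    [180.    0.   23.4]
    [169.1  25.4 130.7]
(1, -1) [ -0.  318.1   0.  369.1 553.4 385.9  51.2  61.6   0. ] 0.016458002636614733
    [180.    0.   13.6]
    [169.1 -25.4  30.7]
(-1, -1) [133.5 303.4  84.7  12.5 347.8 101.6 175.9   9.6  79.3] 66.40968350037599
    [180.    0.   13.6]
    [155.9 -13.8  36.6]
```

```bash
cat >> kin.py <<'E'
K=fitk((1,1)).x; SG=(1,1)
E
python3 - <<'E'
from kin import *
from plan import d,up,f,l,A,frame
np.set_printoptions(precision=0,suppress=True)
G=np.array([461,60,20.5])+56*d
for td in(15,30,45,55):
  t=np.radians(td)
  for yo in(-30,0,30):
    ff=e("z",yo).apply(f)
    for sg in(-1,1):
      z=ff*np.cos(t)-up*np.sin(t); x=sg*(ff*np.sin(t)+up*np.cos(t))
      R=frame(z,x)
      for nm,off in(("final",[0,0,0]),("pre",-60*f+50*up)):
        for q in ik(A+off+71*up+18*z,R,K,SG,20): print(td,yo,"xup" if sg>0 else "xdn",nm,q)
E
```

```text
15 -30 xdn final [ 21.  21. 125. 240.  55.  60.]
15 -30 xdn pre [ 24.   5. 136. 247.  54.  53.]
15 -30 xup final [  21.   21.  125.  240.   55. -120.]
15 -30 xup pre [  24.    5.  136.  247.   54. -127.]
15 0 xdn final [ -9.  13. 137. 163.  46.  98.]
15 0 xup final [ -9.  13. 137. 163.  46. -82.]
15 30 xdn final [-32.  22. 123. 102.  64. 125.]
15 30 xdn pre [-38.   7. 134.  95.  67. 131.]
15 30 xup final [-32.  22. 123. 102.  64. -55.]
15 30 xup pre [-38.   7. 134.  95.  67. -49.]
30 0 xdn final [ -7.  -2. 136. 145.  17. 118.]
30 0 xup final [ -7.  -2. 136. 145.  17. -62.]
30 30 xdn final [-28.  10. 124.  84.  50. 146.]
30 30 xup final [-28.  10. 124.  84.  50. -34.]
30 30 xup pre [-32.  -6. 133.  76.  54. -26.]
45 -30 xdn final [ 12.   3. 120. -57.  32.  -8.]
45 -30 xdn pre [ 13. -13. 128. -49.  37. -18.]
45 0 xdn final [  -6.   -5.  128.   29.   14. -125.]
45 0 xdn pre [  -7.  -23.  137.   20.   23. -116.]
45 0 xup final [ -6.  -5. 128.  29.  14.  55.]
45 0 xup pre [ -7. -23. 137.  20.  23.  64.]
45 30 xup final [-21.   4. 119.  58.  43.  -4.]
45 30 xup pre [-25. -11. 127.  52.  50.   2.]
55 -30 xdn final [  8.   4. 114. -33.  37. -33.]
55 -30 xdn pre [  9. -10. 122. -29.  43. -37.]
55 -30 xup final [  8.   4. 114. -33.  37. 147.]
55 -30 xup pre [  9. -10. 122. -29.  43. 143.]
55 0 xdn final [  -5.   -2.  120.   10.   28. -106.]
55 0 xdn pre [  -6.  -17.  128.    9.   36. -106.]
55 0 xup final [ -5.  -2. 120.  10.  28.  74.]
55 0 xup pre [ -6. -17. 128.   9.  36.  74.]
55 30 xup final [-16.   5. 113.  39.  45.  16.]
55 30 xup pre [-19.  -9. 121.  36.  51.  19.]
```

```bash
cat >> kin.py <<'E'
from scipy.spatial.transform import Slerp
def track(q,p1,R1,n=16):
    p0,r0=fk(q,K,SG); sl=Slerp([0,1],Ro.concatenate([r0,R1])); out=[]
    for u in np.linspace(0,1,n+1)[1:]:
        p=p0+(np.array(p1)-p0)*u; R=sl(u)
        o=least_squares(lambda q:np.r_[(fk(q,K,SG)[0]-p)/10,(fk(q,K,SG)[1].inv()*R).as_rotvec(degrees=True)/5],np.clip(q,LO+.1,HI-.1),bounds=(LO,HI),x_scale=30)
        out.append((u,o.cost,np.abs(o.x-q).max())); q=o.x
    return q,max(c for _,c,_ in out),max(m for *_,m in out)
E
cat > plan2.py <<'E'
from plan import *
def setup(td,h=62,yo=0):
    t=np.radians(td); g={}
    z=-d*np.sin(t)-up*np.cos(t); x=-d*np.cos(t)+up*np.sin(t)
    G=np.array([461,60,20.5])+h*d; g["zP"]=z; g["RP"]=frame(z,x); g["TP"]=G+18*z
    ff=Ro.from_euler("z",yo,degrees=True).apply(f)
    z2=ff*np.cos(t)-up*np.sin(t); x2=-ff*np.sin(t)-up*np.cos(t)
    g["zF"]=z2; g["RF"]=frame(z2,x2); g["TF"]=A+up*(15+h)+18*z2
    return g
E
python3 - <<'E'
from plan2 import *; from kin import *
np.set_printoptions(precision=0,suppress=True)
q8=np.array(now()[2]["joint_pos"]); print(q8)
q5=np.array(Q[4]); p6=np.array(P[5]); R6=fk(Q[5],K,SG)[1]
q,c,m=track(q8,p6+[0,0,30],R6); print("back6",q,c,m)
q,c,m=track(q,[452,14,120],RP); print("back5",q,c,m)
q,c,m=track(q,TP,RP); print("lay",q,c,m); ql=q
for td in(48,52,56):
  for yo in(0,-12):
    g=setup(td,62,yo); print(td,yo)
    q,c,m=track(ql,g["TP"]-100*g["zP"],g["RP"]); print(" prepick",q,c,m)
    q,c,m=track(q,g["TP"],g["RP"]); print(" pick",q,c,m)
    q,c,m=track(q,g["TP"]+140*up,g["RP"]); print(" lift",q,c,m)
    q,c,m=track(q,g["TF"]-60*f+60*up,g["RF"]); print(" preplace",q,c,m)
    q,c,m=track(q,g["TF"],g["RF"]); print(" place",q,c,m)
E
```

```text
[  -5.  -25.  143.   58.    7. -152.]
back6 [ -9. -37. 129.   8.  62. -49.] 8.688132450880017e-21 32.93152483605644
back5 [-30. -10. 118.  29.  83. -24.] 2.0998674586231778e-24 1.964996289501201
lay [-30.   1. 121.  30.  70. -31.] 3.530805680833696e-20 0.8605134743228505
48 0
 prepick [-48.  11. 112.  37.  91. -47.] 5.030556648352123e-28 1.383459441754379
 pick [-41.  14. 116.  42.  80. -48.] 3.267175816422412e-20 0.6610180204651641
 lift [-41.  -2. 116.  41.  93. -36.] 8.625943322435176e-27 1.1775045734165062
 preplace [  -7.  -23.  133.   15.   29. -111.] 6.920628496840943e-21 8.501723802795198
 place [  -6.   -5.  126.   19.   19. -115.] 1.8326265347033226e-27 1.2101621122376258
48 -12
 prepick [-48.  11. 112.  37.  91. -47.] 5.030556648352123e-28 1.383459441754379
 pick [-41.  14. 116.  42.  80. -48.] 3.267175816422412e-20 0.6610180204651641
 lift [-41.  -2. 116.  41.  93. -36.] 8.625943322435176e-27 1.1775045734165062
 preplace [  1. -22. 132. -14.  29. -71.] 3.8010735179530553e-20 5.8481796318075006
 place [  2.  -4. 125. -21.  19. -62.] 1.5574530801763307e-27 1.183791262648338
[... 955 characters left out ...]
3.34987534129099e-20 0.6036492958905626
 lift [-44.   4. 114.  45.  97. -41.] 8.0232900693890865e-28 1.2171414846052464
 preplace [  -6.  -18.  126.    8.   39. -105.] 5.030434093406887e-22 5.638397626785874
 place [  -5.   -2.  119.    9.   30. -105.] 2.82931825440366e-20 1.0424596878312151
56 -12
 prepick [-52.  19. 108.  40.  95. -52.] 6.797255511391567e-27 1.9595764994956077
 pick [-44.  22. 114.  45.  85. -53.] 3.34987534129099e-20 0.6036492958905626
 lift [-44.   4. 114.  45.  97. -41.] 8.0232900693890865e-28 1.2171414846052464
 preplace [  0. -17. 125.  -8.  39. -77.] 4.113778262502687e-21 5.344342650936689
 place [  1.  -1. 118. -10.  30. -73.] 2.747669330697191e-21 1.029932540101104
```

Kinematics fitted (0.02 mm): the 30° lean ends in a wrist singularity; 52° works throughout. I'll lay the jar back down at the same spot and regrasp at 52°.

```bash
python3 -c "
from plan2 import *; from kin import *
print(move(np.array(P[5])+[0,0,30],fk(Q[5],K,SG)[1]))"
```

```text
(array([ 0.0625, -0.0675, -0.7036]), array([0.0702, 0.1624, 0.3033]))
```

Emit:
step_arm(
  targets=[
    {"fingers": 1, "dp": [0.01, -0.01, -0.1], "angular": [0.005, 0.01, 0.02]},
    {"fingers": 1, "dp": [0.02, -0.02, -0.2], "angular": [0.015, 0.035, 0.065]},
    {"fingers": 1, "dp": [0.03, -0.03, -0.33], "angular": [0.025, 0.06, 0.11]},
    {"fingers": 1, "dp": [0.04, -0.04, -0.45], "angular": [0.035, 0.085, 0.155]},
    {"fingers": 1, "dp": [0.05, -0.05, -0.55], "angular": [0.045, 0.105, 0.195]},
    {"fingers": 1, "dp": [0.06, -0.06, -0.65], "angular": [0.055, 0.13, 0.24]},
    {"fingers": 1, "dp": [0.0625, -0.0675, -0.7], "angular": [0.063, 0.145, 0.27]},
    {"fingers": 1, "dp": [0.0625, -0.0675, -0.7], "angular": [0.07, 0.162, 0.303]},
  ],
)

```text
time: 11.6
tool_pos: [509.5, 18.2, 197.3]
tcp_rot: [155.7, 15.3, 125.8]
ft_force: [0.7, -0.1, -0.8]
finger_gap: 37.8
grip_force: 40.5
```

```bash
python3 -c "
from plan2 import *
print(now()[2]['joint_pos'],move([452,14.3,120],RP))"
```

```text
[ -8.9065 -38.5561 129.4467   7.7352  61.6142 -50.0629] (array([ 0.2491, -0.3598,  0.2025]), array([0.0852, 0.1746, 0.3163]))
```

Emit:
step_arm(
  targets=[
    {"fingers": 1, "dp": [0.03, -0.045, 0.02], "angular": [0.012, 0.025, 0.045]},
    {"fingers": 1, "dp": [0.06, -0.09, 0.04], "angular": [0.024, 0.05, 0.09]},
    {"fingers": 1, "dp": [0.09, -0.135, 0.06], "angular": [0.036, 0.075, 0.135]},
    {"fingers": 1, "dp": [0.125, -0.18, 0.09], "angular": [0.048, 0.1, 0.18]},
    {"fingers": 1, "dp": [0.16, -0.23, 0.12], "angular": [0.06, 0.125, 0.225]},
    {"fingers": 1, "dp": [0.2, -0.29, 0.16], "angular": [0.072, 0.15, 0.27]},
    {"fingers": 1, "dp": [0.249, -0.36, 0.2025], "angular": [0.0852, 0.1746, 0.3163]},
    {"fingers": 1, "dp": [0.249, -0.36, 0.2025], "angular": [0.0852, 0.1746, 0.3163]},
  ],
)

```text
time: 12.6
tool_pos: [450.4, 13.1, 116.0]
tcp_rot: [-179.7, -29.9, 77.7]
ft_force: [0.1, 0.0, 0.2]
finger_gap: 37.6
grip_force: 40.4
```

```bash
python3 -c "
from plan2 import *
print(now()[2]['joint_pos'],move([451.3,14.3,7],RP))"
```

```text
[-29.6458  -9.7449 117.937   28.5421  82.8013 -23.8379] (array([-0.2653,  0.0054,  0.4759]), array([-0.0014,  0.0007, -0.0002]))
```

Emit:
step_arm(
  targets=[
    {"fingers": 1, "dp": [-0.06, 0.005, 0.11], "angular": [-0.0014, 0.0007, 0]},
    {"fingers": 1, "dp": [-0.13, 0.005, 0.23], "angular": [-0.0014, 0.0007, 0]},
    {"fingers": 1, "dp": [-0.19, 0.005, 0.34], "angular": [-0.0014, 0.0007, 0]},
    {"fingers": 1, "dp": [-0.23, 0.005, 0.415], "angular": [-0.0014, 0.0007, 0]},
    {"fingers": 1, "dp": [-0.25, 0.005, 0.45], "angular": [-0.0014, 0.0007, 0]},
    {"fingers": 1, "dp": [-0.26, 0.005, 0.467], "angular": [-0.0014, 0.0007, 0]},
    {"fingers": 1, "dp": [-0.265, 0.005, 0.476], "angular": [-0.0014, 0.0007, 0]},
    {"fingers": 1, "dp": [-0.265, 0.005, 0.476], "angular": [-0.0014, 0.0007, 0]},
  ],
)

```text
time: 13.6
tool_pos: [453.1, 14.9, 9.1]
tcp_rot: [179.7, -30.0, 78.0]
ft_force: [0.4, 0.3, -1.2]
finger_gap: 37.7
grip_force: 40.4
```

Emit:
step_arm(
  targets=[
    {"fingers": 1, "dp": [-0.0025, 0, 0.0045], "angular": [0, 0, 0]},
    {"fingers": 1, "dp": [-0.004, 0, 0.0065], "angular": [0, 0, 0]},
    {"fingers": 0.45, "dp": [-0.004, 0, 0.0065], "angular": [0, 0, 0]},
    {"fingers": 0.3, "dp": [-0.004, 0, 0.0065], "angular": [0, 0, 0]},
    {"fingers": 0, "dp": [-0.004, 0, 0.0065], "angular": [0, 0, 0]},
    {"fingers": 0, "dp": [-0.004, 0, 0.0065], "angular": [0, 0, 0]},
    {"fingers": 0, "dp": [-0.004, 0, 0.0065], "angular": [0, 0, 0]},
    {"fingers": 0, "dp": [-0.004, 0, 0.0065], "angular": [0, 0, 0]},
  ],
)

```text
time: 14.6
tool_pos: [452.7, 15.1, 7.1]
tcp_rot: [179.8, -30.0, 78.0]
ft_force: [-0.1, -0.5, 0.3]
finger_gap: 85.4
grip_force: 0.0
```

```bash
python3 -c "
from plan2 import *
print(now()[0],move(TP-90*z,RP))"
```

```text
[452.708   15.1011   7.1431] (array([-0.0116, -0.0064, -0.4438]), array([0.0006, 0.0001, 0.0011]))
```

Run:
```python
from plan2 import *
g=setup(52); print(move(g["TP"]-90*g["zP"],g["RP"]),g["TP"])
```

```text
(array([-0.1724, -0.007 , -0.4325]), array([0.0004, 0.1223, 0.0012])) [450.8358  13.277    9.4181]
```

Emit:
step_arm(
  targets=[
    {"fingers": 0, "dp": [-0.002, 0, -0.2], "angular": [0, 0, 0]},
    {"fingers": 0, "dp": [-0.01, -0.005, -0.43], "angular": [0, 0, 0]},
    {"fingers": 0, "dp": [-0.06, -0.007, -0.43], "angular": [0, 0.04, 0]},
    {"fingers": 0, "dp": [-0.12, -0.007, -0.43], "angular": [0, 0.08, 0.001]},
    {"fingers": 0, "dp": [-0.172, -0.007, -0.4325], "angular": [0.0004, 0.1223, 0.0012]},
    {"fingers": 0, "dp": [-0.172, -0.007, -0.4325], "angular": [0.0004, 0.1223, 0.0012]},
    {"fingers": 0, "dp": [-0.172, -0.007, -0.4325], "angular": [0.0004, 0.1223, 0.0012]},
    {"fingers": 0, "dp": [-0.172, -0.007, -0.4325], "angular": [0.0004, 0.1223, 0.0012]},
  ],
)

```text
time: 15.6
tool_pos: [436.5, -56.0, 66.1]
tcp_rot: [179.7, -51.8, 78.0]
ft_force: [-0.6, -0.6, 0.3]
finger_gap: 85.3
grip_force: 0.0
```

Run:
```python
from plan2 import *
g=setup(52)
J={}
for n in("scene","top"):
    im=snapshot(n)
    if n=="scene": cv2.imwrite("pics/d.png",cv2.resize(im[120:340,180:440],None,fx=3,fy=2.7))
    for m in masks_of(n,"fallen_jar"): print(n,m["at"],m["conf"],m["pixels"].sum())
P,r,s=now(); print(P,r.as_euler("xyz",degrees=True),move(g["TP"],g["RP"]))
```

```text
scene [323.4, 193.3] 0.86 604
scene [293.7, 240.5] 0.65 808
scene [271.1, 128.2] 0.59 483
top [257.8, 250.1] 0.86 700
top [380.1, 141.9] 0.79 714
top [325.5, 229.1] 0.59 274
[436.2799 -55.8708  65.7843] [179.7978 -51.8819  77.9623] (array([-0.0036, -0.0025,  0.4519]), array([0.0001, 0.0007, 0.0008]))
```

View pics/d.png

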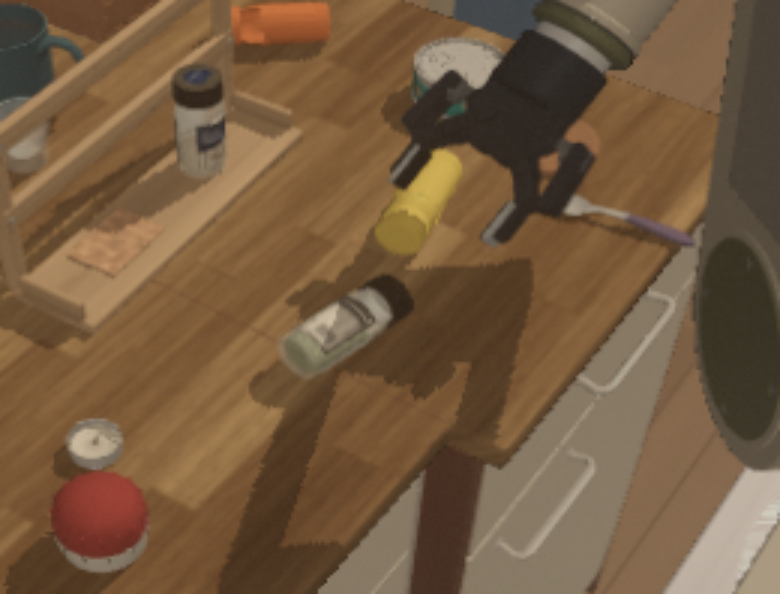

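The jar lies again at the same spot (crop ~345,325), unobstructed. A quick refit, then in.

Run:
```python
from plan2 import *
J={}
for n,uv in(("top",(257,249)),("scene",(295,240))):
    snapshot(n); J[n]=next(m["pixels"] for m in masks_of(n,"fallen_jar") if np.hypot(*(np.array(m["at"])-uv))<15)
print(fit(J,jarparts,[461,60,-1.785]))
print(setup(52)["TP"])
```

```text
(array([462.7597,  61.1187,  -1.7865]), np.float64(0.16051805019378662))
[450.8358  13.277    9.4181]
```

Emit:
step_arm(
  targets=[
    {"fingers": 0, "dp": [-0.003, 0.005, 0.1], "angular": [0, 0.0007, 0.0008]},
    {"fingers": 0, "dp": [-0.003, 0.005, 0.2], "angular": [0, 0.0007, 0.0008]},
    {"fingers": 0, "dp": [-0.003, 0.005, 0.3], "angular": [0, 0.0007, 0.0008]},
    {"fingers": 0, "dp": [-0.003, 0.005, 0.38], "angular": [0, 0.0007, 0.0008]},
    {"fingers": 0, "dp": [-0.003, 0.005, 0.43], "angular": [0, 0.0007, 0.0008]},
    {"fingers": 0, "dp": [-0.003, 0.005, 0.452], "angular": [0, 0.0007, 0.0008]},
    {"fingers": 0, "dp": [-0.003, 0.005, 0.452], "angular": [0, 0.0007, 0.0008]},
    {"fingers": 0, "dp": [-0.003, 0.005, 0.452], "angular": [0, 0.0007, 0.0008]},
  ],
)

```text
time: 17.0
tool_pos: [452.2, 12.5, 9.1]
tcp_rot: [-179.9, -52.1, 77.5]
ft_force: [-0.4, 0.2, -0.2]
finger_gap: 85.0
grip_force: 0.0
```

Emit:
step_arm(
  targets=[
    {"fingers": 0.3, "dp": [0, 0, 0], "angular": [0, 0, 0]},
    {"fingers": 0.5, "dp": [0, 0, 0], "angular": [0, 0, 0]},
    {"fingers": 1, "dp": [0, 0, 0], "angular": [0, 0, 0]},
    {"fingers": 1, "dp": [0, 0, 0], "angular": [0, 0, 0]},
    {"fingers": 1, "dp": [0, 0, 0], "angular": [0, 0, 0]},
    {"fingers": 1, "dp": [0, 0, 0], "angular": [0, 0, 0]},
    {"fingers": 1, "dp": [0, 0, 0], "angular": [0, 0, 0]},
    {"fingers": 1, "dp": [0, 0, 0], "angular": [0, 0, 0]},
  ],
  newtons=40,
)

```text
time: 18.0
tool_pos: [452.0, 12.9, 9.0]
tcp_rot: [-179.9, -52.1, 77.5]
ft_force: [-2.6, -2.8, 4.7]
finger_gap: 38.9
grip_force: 40.0
```

Run:
```python
from plan2 import *
g=setup(52); P,r,s=now(); print(P,r.as_euler("xyz",degrees=True),g["TP"],r.inv().apply([0,0,1]))
```

```text
[451.9817  12.8945   9.0136] [-179.8589  -52.1234   77.5343] [450.8358  13.277    9.4181] [ 0.7893 -0.0015 -0.614 ]
```

Lift 140 mm (tool axes 0.79, 0, −0.614).

Emit:
step_arm(
  targets=[
    {"fingers": 1, "dp": [0.012, 0, -0.009], "angular": [0, 0, 0]},
    {"fingers": 1, "dp": [0.04, 0, -0.031], "angular": [0, 0, 0]},
    {"fingers": 1, "dp": [0.1, 0, -0.078], "angular": [0, 0, 0]},
    {"fingers": 1, "dp": [0.18, 0, -0.14], "angular": [0, 0, 0]},
    {"fingers": 1, "dp": [0.28, 0, -0.218], "angular": [0, 0, 0]},
    {"fingers": 1, "dp": [0.38, 0, -0.295], "angular": [0, 0, 0]},
    {"fingers": 1, "dp": [0.48, 0, -0.373], "angular": [0, 0, 0]},
    {"fingers": 1, "dp": [0.553, 0, -0.43], "angular": [0, 0, 0]},
  ],
)

```text
time: 19.0
tool_pos: [452.3, 12.9, 150.7]
tcp_rot: [-180.0, -52.1, 77.6]
ft_force: [0.6, 0.1, -1.8]
finger_gap: 39.0
grip_force: 40.2
```

Run:
```python
from plan2 import *; from kin import *
g=setup(52); W=g["TF"]-60*f+60*up; print(now()[2]["joint_pos"],W,move(W,g["RF"]))
q,c,m=track(np.array(now()[2]["joint_pos"]),W,g["RF"],24); print(q,c,m)
```

```text
[-42.4133   1.2794 114.8749  43.2277  94.8132 -38.7642] [612.94    23.4424 122.8158] (array([0.0277, 0.7733, 0.2616]), array([ 0.0777, -0.3393, -0.6303]))
[  -6.4996  -20.9486  129.661    11.0184   34.2108 -107.0993] 6.2407242662579135e-21 4.427041406069947
```

Emit:
step_arm(
  targets=[
    {"fingers": 1, "dp": [0.002, 0.048, 0.016], "angular": [0.005, -0.021, -0.039]},
    {"fingers": 1, "dp": [0.003, 0.097, 0.033], "angular": [0.01, -0.042, -0.079]},
    {"fingers": 1, "dp": [0.005, 0.145, 0.049], "angular": [0.015, -0.064, -0.118]},
    {"fingers": 1, "dp": [0.007, 0.193, 0.065], "angular": [0.019, -0.085, -0.158]},
    {"fingers": 1, "dp": [0.009, 0.242, 0.082], "angular": [0.024, -0.106, -0.197]},
    {"fingers": 1, "dp": [0.01, 0.29, 0.098], "angular": [0.029, -0.127, -0.236]},
    {"fingers": 1, "dp": [0.012, 0.338, 0.114], "angular": [0.034, -0.148, -0.276]},
    {"fingers": 1, "dp": [0.014, 0.387, 0.131], "angular": [0.039, -0.17, -0.315]},
  ],
)

```text
time: 20.0
tool_pos: [532.7, 18.6, 135.3]
tcp_rot: [156.6, -6.3, 133.5]
ft_force: [-0.0, 0.5, -1.5]
finger_gap: 39.3
grip_force: 40.2
```

Run:
```python
from plan2 import *
g=setup(52); W=g["TF"]-60*f+60*up; print(now()[2]["joint_pos"],move(W,g["RF"]))
```

```text
[-20.7781  -9.5814 113.7036  24.9312  72.4798 -69.8814] (array([-0.264 ,  0.2691,  0.1531]), array([ 0.0385, -0.1695, -0.3142]))
```

Emit:
step_arm(
  targets=[
    {"fingers": 1, "dp": [-0.033, 0.034, 0.019], "angular": [0.005, -0.021, -0.039]},
    {"fingers": 1, "dp": [-0.066, 0.067, 0.038], "angular": [0.01, -0.042, -0.079]},
    {"fingers": 1, "dp": [-0.1, 0.101, 0.057], "angular": [0.014, -0.064, -0.118]},
    {"fingers": 1, "dp": [-0.132, 0.135, 0.077], "angular": [0.019, -0.085, -0.157]},
    {"fingers": 1, "dp": [-0.165, 0.168, 0.096], "angular": [0.024, -0.106, -0.196]},
    {"fingers": 1, "dp": [-0.198, 0.202, 0.115], "angular": [0.029, -0.127, -0.236]},
    {"fingers": 1, "dp": [-0.231, 0.235, 0.134], "angular": [0.034, -0.148, -0.275]},
    {"fingers": 1, "dp": [-0.264, 0.269, 0.153], "angular": [0.0385, -0.1695, -0.3142]},
  ],
)

```text
time: 21.0
tool_pos: [612.7, 23.5, 122.4]
tcp_rot: [180.0, 38.0, -176.5]
ft_force: [-0.2, -0.1, -1.0]
finger_gap: 39.1
grip_force: 40.2
```

Run:
```python
from plan2 import *
g=setup(52); W=g["TF"]-60*f+60*up; print(now()[2]["joint_pos"],move(W,g["RF"]))
print(move(g["TF"]-12*f+6*up,g["RF"]))
a=snapshot("scene")[60:300,150:410]; b=snapshot("top")[110:290,180:375]
cv2.imwrite("pics/e.png",np.hstack([cv2.resize(a,(430,397)),cv2.resize(b,(370,397))]))
```

```text
[  -6.5102  -20.9611  129.7103   11.0573   34.1935 -107.1385] (array([-0.0024, -0.0003, -0.0007]), array([ 0.0001, -0.0001, -0.    ]))
(array([-0.0253, -0.0004,  0.3598]), array([ 0.0001, -0.0001, -0.    ]))
```

View pics/e.png

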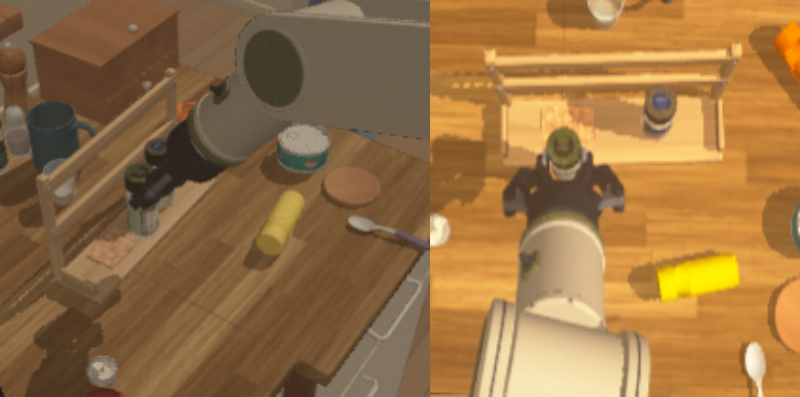

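Jar upright, lid up, in line with the pad. Move to 12 mm short of the slat, 6 mm over the pad.

Emit:
step_arm(
  targets=[
    {"fingers": 1, "dp": [-0.004, 0, 0.05], "angular": [0, 0, 0]},
    {"fingers": 1, "dp": [-0.008, 0, 0.11], "angular": [0, 0, 0]},
    {"fingers": 1, "dp": [-0.012, 0, 0.17], "angular": [0, 0, 0]},
    {"fingers": 1, "dp": [-0.016, 0, 0.23], "angular": [0, 0, 0]},
    {"fingers": 1, "dp": [-0.02, 0, 0.29], "angular": [0, 0, 0]},
    {"fingers": 1, "dp": [-0.024, 0, 0.335], "angular": [0, 0, 0]},
    {"fingers": 1, "dp": [-0.0253, 0, 0.36], "angular": [0, 0, 0]},
    {"fingers": 1, "dp": [-0.0253, 0, 0.36], "angular": [0, 0, 0]},
  ],
)

```text
time: 22.1
tool_pos: [660.8, 26.0, 68.1]
tcp_rot: [179.8, 37.8, -176.8]
ft_force: [-0.2, -0.5, -1.3]
finger_gap: 39.1
grip_force: 40.3
```

Run:
```python
from plan2 import *
g=setup(52); P,r,s=now(); print(P-g["TF"],s["ft_force"],"fwd/mm",r.inv().apply(f)/200,"up/mm",r.inv().apply(up)/200)
```

```text
[-12.0228  -1.1888   5.2427] [-0.2499 -0.4905 -1.2799] fwd/mm [-0.0039  0.      0.0031] up/mm [-0.0031  0.     -0.0039]
```

Emit:
step_arm(
  targets=[
    {"fingers": 1, "dp": [0.001, 0, 0.009], "angular": [0, 0, 0]},
    {"fingers": 1, "dp": [-0.002, 0, 0.018], "angular": [0, 0, 0]},
    {"fingers": 1, "dp": [-0.008, 0, 0.025], "angular": [0, 0, 0]},
    {"fingers": 1, "dp": [-0.014, 0, 0.03], "angular": [0, 0, 0]},
    {"fingers": 1, "dp": [-0.018, 0, 0.033], "angular": [0, 0, 0]},
    {"fingers": 1, "dp": [-0.022, 0, 0.036], "angular": [0, 0, 0]},
    {"fingers": 1, "dp": [-0.022, 0, 0.036], "angular": [0, 0, 0]},
    {"fingers": 1, "dp": [-0.022, 0, 0.036], "angular": [0, 0, 0]},
  ],
)

```text
time: 23.1
tool_pos: [668.6, 26.5, 65.4]
tcp_rot: [179.8, 37.9, -176.7]
ft_force: [-0.0, -0.5, -1.1]
finger_gap: 39.3
grip_force: 40.3
```

Now forward 3 mm slowly (0.5 mm rows).

Emit:
step_arm(
  targets=[
    {"fingers": 1, "dp": [-0.002, 0, 0.0015], "angular": [0, 0, 0]},
    {"fingers": 1, "dp": [-0.004, 0, 0.003], "angular": [0, 0, 0]},
    {"fingers": 1, "dp": [-0.006, 0, 0.0046], "angular": [0, 0, 0]},
    {"fingers": 1, "dp": [-0.008, 0, 0.006], "angular": [0, 0, 0]},
    {"fingers": 1, "dp": [-0.01, 0, 0.0077], "angular": [0, 0, 0]},
    {"fingers": 1, "dp": [-0.012, 0, 0.0093], "angular": [0, 0, 0]},
    {"fingers": 1, "dp": [-0.012, 0, 0.0093], "angular": [0, 0, 0]},
    {"fingers": 1, "dp": [-0.012, 0, 0.0093], "angular": [0, 0, 0]},
  ],
)

```text
time: 24.1
tool_pos: [671.7, 26.7, 65.4]
tcp_rot: [179.8, 37.9, -176.7]
ft_force: [0.1, 0.1, -0.5]
finger_gap: 39.3
grip_force: 40.3
```

Emit:
step_arm(
  targets=[
    {"fingers": 1, "dp": [-0.002, 0, 0.0015], "angular": [0, 0, 0]},
    {"fingers": 1, "dp": [-0.003, 0, 0.0023], "angular": [0, 0, 0]},
    {"fingers": 1, "dp": [-0.004, 0, 0.003], "angular": [0, 0, 0]},
    {"fingers": 1, "dp": [-0.005, 0, 0.0038], "angular": [0, 0, 0]},
    {"fingers": 1, "dp": [-0.006, 0, 0.0046], "angular": [0, 0, 0]},
    {"fingers": 1, "dp": [-0.007, 0, 0.0054], "angular": [0, 0, 0]},
    {"fingers": 1, "dp": [-0.008, 0, 0.0062], "angular": [0, 0, 0]},
    {"fingers": 1, "dp": [-0.008, 0, 0.0062], "angular": [0, 0, 0]},
  ],
)

```text
time: 25.1
tool_pos: [673.7, 26.8, 65.4]
tcp_rot: [179.8, 37.9, -176.7]
ft_force: [-0.3, -0.3, -0.7]
finger_gap: 38.9
grip_force: 40.3
```

Emit:
step_arm(
  targets=[
    {"fingers": 1, "dp": [-0.002, 0, 0.0015], "angular": [0, 0, 0]},
    {"fingers": 1, "dp": [-0.003, 0, 0.0023], "angular": [0, 0, 0]},
    {"fingers": 1, "dp": [-0.004, 0, 0.003], "angular": [0, 0, 0]},
    {"fingers": 1, "dp": [-0.005, 0, 0.0038], "angular": [0, 0, 0]},
    {"fingers": 1, "dp": [-0.006, 0, 0.0046], "angular": [0, 0, 0]},
    {"fingers": 1, "dp": [-0.007, 0, 0.0054], "angular": [0, 0, 0]},
    {"fingers": 1, "dp": [-0.008, 0, 0.0062], "angular": [0, 0, 0]},
    {"fingers": 1, "dp": [-0.008, 0, 0.0062], "angular": [0, 0, 0]},
  ],
)

```text
time: 26.1
tool_pos: [674.4, 26.9, 64.8]
tcp_rot: [179.8, 37.7, -176.7]
ft_force: [-21.4, -1.9, 12.6]
finger_gap: 39.4
grip_force: 42.5
```

Emit:
step_arm(
  targets=[
    {"fingers": 1, "dp": [0.002, 0, -0.0015], "angular": [0, 0, 0]},
    {"fingers": 1, "dp": [0.004, 0, -0.0031], "angular": [0, 0, 0]},
    {"fingers": 1, "dp": [0.006, 0, -0.0046], "angular": [0, 0, 0]},
    {"fingers": 1, "dp": [0.006, 0, -0.0046], "angular": [0, 0, 0]},
    {"fingers": 1, "dp": [0.006, 0, -0.0046], "angular": [0, 0, 0]},
    {"fingers": 1, "dp": [0.006, 0, -0.0046], "angular": [0, 0, 0]},
    {"fingers": 1, "dp": [0.006, 0, -0.0046], "angular": [0, 0, 0]},
    {"fingers": 1, "dp": [0.006, 0, -0.0046], "angular": [0, 0, 0]},
  ],
)

```text
time: 27.1
tool_pos: [674.3, 26.8, 65.5]
tcp_rot: [179.8, 37.9, -176.7]
ft_force: [-1.1, -0.1, 0.4]
finger_gap: 39.1
grip_force: 40.4
```

Emit:
step_arm(
  targets=[
    {"fingers": 1, "dp": [0.0012, 0, 0.0016], "angular": [0, 0, 0]},
    {"fingers": 1, "dp": [0.0025, 0, 0.0031], "angular": [0, 0, 0]},
    {"fingers": 1, "dp": [0.0037, 0, 0.0047], "angular": [0, 0, 0]},
    {"fingers": 1, "dp": [0.005, 0, 0.0062], "angular": [0, 0, 0]},
    {"fingers": 1, "dp": [0.0056, 0, 0.007], "angular": [0, 0, 0]},
    {"fingers": 1, "dp": [0.0062, 0, 0.0078], "angular": [0, 0, 0]},
    {"fingers": 1, "dp": [0.0062, 0, 0.0078], "angular": [0, 0, 0]},
    {"fingers": 1, "dp": [0.0062, 0, 0.0078], "angular": [0, 0, 0]},
  ],
)

```text
time: 28.1
tool_pos: [674.4, 26.9, 64.5]
tcp_rot: [179.8, 37.9, -176.7]
ft_force: [-16.6, -2.2, 13.6]
finger_gap: 38.9
grip_force: 42.2
```

Emit:
step_arm(
  targets=[
    {"fingers": 1, "dp": [-0.0012, 0, -0.0016], "angular": [0, 0, 0]},
    {"fingers": 1, "dp": [-0.0025, 0, -0.0031], "angular": [0, 0, 0]},
    {"fingers": 1, "dp": [-0.0037, 0, -0.0047], "angular": [0, 0, 0]},
    {"fingers": 1, "dp": [-0.0037, 0, -0.0047], "angular": [0, 0, 0]},
    {"fingers": 1, "dp": [-0.0037, 0, -0.0047], "angular": [0, 0, 0]},
    {"fingers": 1, "dp": [-0.0037, 0, -0.0047], "angular": [0, 0, 0]},
    {"fingers": 1, "dp": [-0.0037, 0, -0.0047], "angular": [0, 0, 0]},
    {"fingers": 1, "dp": [-0.0037, 0, -0.0047], "angular": [0, 0, 0]},
  ],
)

```text
time: 29.1
tool_pos: [674.2, 26.8, 64.6]
tcp_rot: [179.8, 37.9, -176.7]
ft_force: [-0.5, 0.0, 1.3]
finger_gap: 39.0
grip_force: 40.6
```

Run:
```python
from plan2 import *
a=snapshot("scene")[110:260,170:320]; b=snapshot("top")[120:220,205:305]
cv2.imwrite("pics/f.png",np.hstack([cv2.resize(a,(400,400),interpolation=2),cv2.resize(b,(400,400),interpolation=2)]))
print(now()[2]["ft_force"])
```

```text
[-1.0691  0.6267 -0.7553]
```

View pics/f.png

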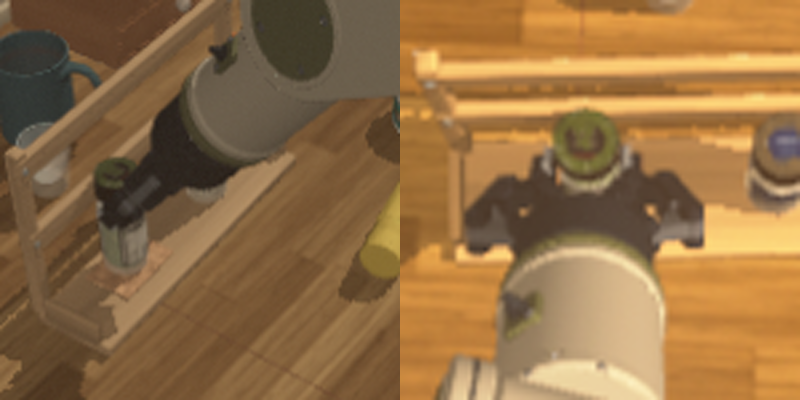

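Jar stands on the pad (scene crop ~125,270) close to the slat (top crop 588,140). Release.

Emit:
step_arm(
  targets=[
    {"fingers": 0.5, "dp": [0, 0, 0], "angular": [0, 0, 0]},
    {"fingers": 0.45, "dp": [0, 0, 0], "angular": [0, 0, 0]},
    {"fingers": 0.4, "dp": [0, 0, 0], "angular": [0, 0, 0]},
    {"fingers": 0.3, "dp": [0, 0, 0], "angular": [0, 0, 0]},
    {"fingers": 0.15, "dp": [0, 0, 0], "angular": [0, 0, 0]},
    {"fingers": 0, "dp": [0, 0, 0], "angular": [0, 0, 0]},
    {"fingers": 0, "dp": [0, 0, 0], "angular": [0, 0, 0]},
    {"fingers": 0, "dp": [0, 0, 0], "angular": [0, 0, 0]},
  ],
)

```text
time: 30.2
tool_pos: [674.2, 26.8, 64.6]
tcp_rot: [179.8, 37.9, -176.7]
ft_force: [-0.3, -0.1, -0.3]
finger_gap: 85.3
grip_force: 0.0
```

Emit:
step_arm(
  targets=[
    {"fingers": 0, "dp": [0, 0, -0.03], "angular": [0, 0, 0]},
    {"fingers": 0, "dp": [0, 0, -0.08], "angular": [0, 0, 0]},
    {"fingers": 0, "dp": [0, 0, -0.15], "angular": [0, 0, 0]},
    {"fingers": 0, "dp": [0, 0, -0.25], "angular": [0, 0, 0]},
    {"fingers": 0, "dp": [0, 0, -0.35], "angular": [0, 0, 0]},
    {"fingers": 0, "dp": [0, 0, -0.45], "angular": [0, 0, 0]},
    {"fingers": 0, "dp": [0, 0, -0.55], "angular": [0, 0, 0]},
    {"fingers": 0, "dp": [0, 0, -0.6], "angular": [0, 0, 0]},
  ],
)

```text
time: 31.2
tool_pos: [600.7, 22.1, 161.3]
tcp_rot: [179.8, 38.0, -176.7]
ft_force: [-0.1, -0.7, -0.8]
finger_gap: 85.6
grip_force: 0.0
```

Run:
```python
from plan2 import *
def up_cyl(v):
    c=np.array([(20.5*np.cos(t),20.5*np.sin(t),15+h) for h in(0,105) for t in np.linspace(0,6.28,40)]); return [c+[v[0],v[1],0]]
ims=[]
for n in("scene","top"):
    im=snapshot(n); ms=masks_of(n,"fallen_jar")+masks_of(n,"standing_jar"); uv=proj(n,[A+67*up])[0]
    for m in ms: print(n,m["at"],round(m["conf"],2),m["pixels"].sum())
    m=[m for m in ms if np.hypot(*(np.array(m["at"])-uv))<18]
    if m:
        v,c=fit({n:m[0]["pixels"]},up_cyl,[A[0],A[1],0]); q=rz(yw).T@(np.array([v[0],v[1],0])-[656,-34,0]); print("rack frame",q,c)
    big=cv2.resize(im,None,fx=4,fy=4,interpolation=2)
    cv2.polylines(big,[cv2.convexHull(np.round((proj(n,up_cyl(A)[0])+.5)*4).astype(np.int32))],True,(0,255,0),1)
    c=(uv*4).astype(int); ims.append(big[c[1]-200:c[1]+200,c[0]-200:c[0]+200])
cv2.imwrite("pics/g.png",np.hstack(ims)); print(now()[2]["ft_force"])
```

```text
scene [215.6, 191.5] 0.78 764
scene [247.7, 176.0] 0.62 327
scene [213.1, 315.8] 0.59 1001
rack frame [10.2091 59.1384  0.    ] 0.06024378538131714
top [377.6, 144.4] 0.77 592
top [255.0, 160.4] 0.62 330
top [321.2, 235.8] 0.58 659
top [250.8, 173.5] 0.71 300
top [299.9, 159.8] 0.65 355
rack frame [ 7.9105 58.9588  0.    ] 0.16819041967391968
[-0.8807  0.1807 -0.7921]
```

View pics/g.png

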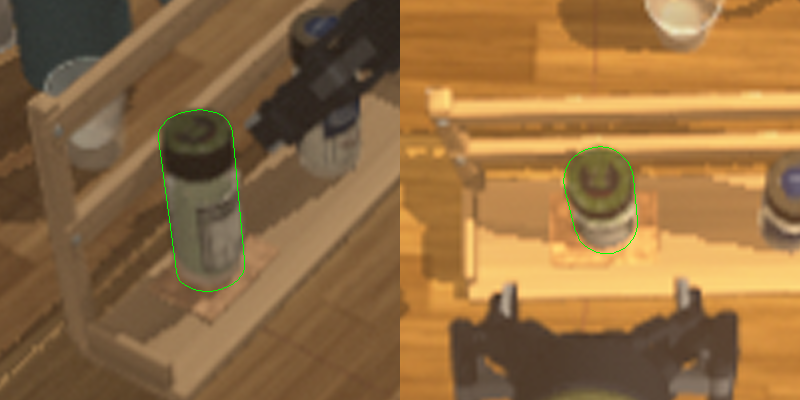

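Last picture: the jar stands upright inside the pad (scene crop 210,250; top crop 600,200), and the gripper is clear. Slat contact was felt at x≈674.3, and it was released within 0.2 mm of that.

```bash
python3 -c "
from bench import hand_in; print(hand_in())"
```

```text
the job is handed in; nothing more can be done
None
```

I stood the jar upright, lid up, on the empty cork pad against the lower back slat, released it and handed the job in at about 31 s; no verdict came back. I felt contact with the slat, but the final pictures alone only put the jar's axis between 7.9 and 10.2 mm in the rack's frame (allowed 6.6 to 13).

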